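# Clamp a manifold block in the quick-release vise

### The job

Clamp the aluminium block in the bench vise: hold the orange quick-release lever down, gently slide the jaw up until the block is closed in between both jaws, and let the lever spring back up. Then screw the vise tight by turning its three-bar handle clockwise, and leave the block standing upright and firmly clamped. Do not disturb the vials and the tape roll beside the vise.

Things in the scene. Friction and masses are not known exactly. Their poses are not given: they have to be found in the camera images.
- vise: grey quick-release bench vise bolted to the bench, base 245 x 142 mm, highest part 106 mm. Origin: on the bench under the middle of the bed. Its x axis is the direction in which the moving jaw closes (away from the robot, towards the fixed jaw), y is to its left, z up. The bed's top is 22 mm up; the jaw tops are 84 to 88 mm up. Does not move
- fixed_face (a point): middle of the fixed jaw's steel face (90 mm wide), 50 mm above the bench; axes as the vise's
- jaw_face (a point): middle of the moving jaw's black rubber facing (86 mm wide, 52 mm high), 50 mm above the bench; axes as the vise's. The facing sits on the jaw, in front of the carriage, and travels along the vise's x; it yields about 1 mm for 20 N, 4 mm at most
- carriage (a joint): m, how far the carriage (with lever, screw handle and moving jaw) has slid along the vise's x; 0 fully open, range 0 to 0.1. With the lever up the half-nut's teeth hold it (4.5 mm steps: it may shift 2 mm or drop in only once the screw is turned); with the lever down it slides with about 1 N (and the block on the bed with about 2 N more)
- lever_pad (a point): middle of the top of the orange lever plate on the carriage, where to press it; with the lever up it is about 90 mm above the bench. The plate is 42 mm along x and 60 mm along y, almost level; it hinges on its left (+y) edge 36 mm from this point. A grey upright plate of the carriage, 66 mm wide, top 106 mm above the bench, stands 24 mm ahead of this point (+x): a fingertip that presses the plate down can push forward against it
- release_lever (a joint): rad, 0 up (half-nut engaged, springs back by itself), 0.26 fully down; at the pad centre that is 9 mm down and takes 5.5 N to begin and 10 N at the end; from about 6 mm down the carriage is free
- handle_center (a point): centre of the three-bar screw handle, 71 mm above the bench, at the robot's end of the carriage, 35 mm clear behind its rear face (a collar reaches 6 mm out of that face). The handle turns about the vise's x axis. Three straight, smooth 8 mm steel bars 120 degrees apart reach out 43 mm from the axis to the middle of their 11 mm black ball ends; the hub is 18 mm in diameter
- screw (a joint): rad, turn of the handle, 0 to 9; grows clockwise seen from the robot (bars on the right, -y, go down), drives the moving jaw forward 2 mm a radian. At 0 and every 120 degrees a bar points level to the right; in general a bar there points (-value modulo 120 degrees) above level. 0.14 N m turns it freely, 0.2 N m and more (7 N at 30 mm) when well clamped; it stays where left
- block_center (a point): centre (half-way up) of the loose aluminium manifold block, 36 mm along its x (between the jaws) x 64 mm along y x 48 mm high, about 0.3 kg, three ports on top; it stands on the vise bed between the jaws, a little askew and off the fixed jaw
- block: the same aluminium block, origin at the centre of its underside
- jaw_facing: the moving jaw's black rubber facing (the part that presses the block); this origin lies on the bench level 28 mm behind jaw_face
- vial_2_mid (a point): white vial with blue cap, 28 mm diameter, 52 mm high, loose on the bench to the right of the vise; half-way up. Leave alone
- vial_4_mid (a point): amber-brown vial with black cap, 27 mm diameter, 52 mm high, loose on the bench to the left of the vise; half-way up. Leave alone
- tape_roll_mid (a point): cream tape roll lying flat, 69 mm diameter, 19 mm high, to the left of the vise; half-way up. Leave alone
Not all that is in view belongs to the job. Several things have the shape of the block; the one meant has the colours described above.

How it is judged:
By the outcome, as a careful person would: the job done as asked, in the order asked, and still so for the second after the job is handed in, with the robot touching nothing.
It also fails if it takes over 67 s, if anything falls off the work surface, if the arm or the gripper's body presses on something with over 40 N, if the wrist force passes 120 N, or if a joint passes its speed limit or range.

### The arm

A 6-joint arm with a two-finger parallel gripper is mounted at the origin on a cart in front of the work surface, level with it; the furniture and walls round the work are solid. World frame = base frame: x ahead of the robot, y to its left, z up, the work surface at z = 0. Lengths are in m, angles in rad, forces in N, time in s.
With the tool pointing down it reaches from about 0.275 to 1 m from the base axis. Payload 8.4 kg.
Tool frame: the origin (TCP) lies between the finger pads; the fingertips stand 17 mm ahead of it and the grasp point (between the pads) lies 2 mm behind it; z points along the fingers, y is the direction in which the jaws open and shut (so a half turn about z gives the same grasp; the last joint's range is limited). The gripper opens to 85 mm and grips with 20 to 120 N. Pads are 22 mm wide; open, the fingers measure 114 mm over their backs; the gripper's body (76 mm by 85 mm) begins 54 mm behind the grasp point. The pads swing forward as they close: fully open they stand 13 mm farther back than shut.
Start: joints at [1.286, 0.353, 1.633, -0, 1.155, -0.002], TCP at [0.174, 0.6, 0.248] pointing down, gripper open.
Joint ranges: [-2.63, 2.63], [-0.92, 2.1], [0.06, 2.66], [-1.3, 4.44], [0, 2.69], [-3.02, 3.02]. Speed limits (rad/s): [2.22, 2.22, 2.79, 3.14, 3.14, 3.14].

### API

Orientations are given as a rotation vector (axis times angle).
In Python, from workcell import read_state, cams, r gives the robot as it stands. The module is installed in compiled form; this text tells all that it offers.
- The arm moves only by the tool play_rows, never from a script. Its argument "targets" is a list of rows, each an object with "jaw": the opening, from 0 (shut) to 1 (fully open); "travel": the shift along the tool's x, y, z normalised to -1 to 1, where 1 is 20 cm, a list of three; "spin": the turn about the tool's z normalised to -1 to 1, where 1 is 120 degrees. In form: [{"jaw": jaw, "travel": [x, y, z], "spin": spin}, ...]. A call has 1 to 12 rows; each row is the pose to reach, as a shift and turn from the pose commanded when the call began, along the tool's axes at that moment; what a row does not reach only later rows make up. A row lasts 1/12 s, in which the tool goes at most 41.7 mm and 7.16 degrees, less where a joint would pass 70% of its speed; a pose out of reach is approached as far as the arm can. A call with a number of a shift or a turn outside -1 to 1 is refused whole. A call with a gripper value outside its range is refused whole. The fingers move at their own pace and stop on an object; the grip force is fixed at half the most. Time passes only in rows, so rows that repeat a pose let the fingers close. It gives the time, the measured TCP pose, the force and the opening at its end, in the units of the state.
- read_state(): the state, without advancing time (a new reading comes with each control period).
- cams.camera(name): name is "side" or "top" or "wrist"; returns (picture, depth): 420x560x3 uint8, red, green, blue; 420x560 float32, m along the optical axis (not along the pixel's ray), 0 where there is no reading.
- cams.camera_params(name): a dict with "camera_matrix" (3x3 intrinsics, pixels), "extrinsics" (4x4, takes a point from world to camera coordinates). Camera axes: x right, y up, looking along -z (the intrinsics and any distortion apply to the point x, -y, -z); pixel columns grow to the right and rows downward; lengths in m; the calibration is good to about 2 mm. A picture is of the moment at which its call begins: read the wrist's pose just before it. camera_params takes no time and is no camera call; for the wrist camera it gives the pose at the moment of the call.
- r.job_done(): hands the job in, once; it reports no verdict.
The state is a dict: "time": time; "joints": joint angles; "joint_velocities": joint speeds; "tau": joint torques, N m; "ee_pos": TCP position; "eef_rot": TCP orientation; "ft_force": force on the tool from outside, world axes, zero at the start; "moment": the same for the moment, N m; "gripper_width": opening from 0.0 (shut) to 1.0 (fully open).
Only numpy, scipy, OpenCV 4.12 (cv2) and the standard library are available. Lean on these libraries where they do the work, as an engineer would, in place of code of your own. Each camera call takes 0.05 s, during which the arm holds its last target. There are 200 camera calls.

## Working session

There is one attempt and no reset: what is moved stays moved. The work goes in short steps, Python scripts to look and compute and a tool call to move; the robot and the scene stay as the last step left them, time stands still between calls to the robot, and variables do not carry over. Pictures are saved under pics/ and viewed, about 8 in all and at most 12, crops included, and the job is handed in when it is done.

Besides the shell and the picture viewer there is one more tool, called as name(argument=value, ...) on one line, values as JSON. play_rows: Moves the arm, as the interface text tells. Scaled input: -1 to 1 covers 20 cm each way for a shift and 120 degrees each way for a turn. Its arguments: {"type":"object","properties":{"targets":{"type":"array","items":{"type":"object","properties":{"jaw":{"type":"number"},"travel":{"type":"array","items":{"type":"number"}},"spin":{"type":"number"}}}}},"required":["targets"]}

```bash
mkdir -p pics; cat > h.py <<'E'
import numpy as np,cv2
from workcell import read_state,cams,r
def grab(n,save=None):
    P=cams.camera_params(n); im,d=cams.camera(n)
    np.savez(f'pics/{n}.npz',im=im,d=d,K=P['camera_matrix'],E=P['extrinsics'])
    if save: cv2.imwrite(f'pics/{save}.png',im[:,:,::-1])
    return im,d,np.array(P['camera_matrix']),np.array(P['extrinsics'])
def load(n):
    z=np.load(f'pics/{n}.npz'); return z['im'],z['d'],z['K'],z['E']
def world(d,K,E,us=None,vs=None):
    if us is None: vs,us=np.mgrid[:d.shape[0],:d.shape[1]]; Z=d
    else: us=np.asarray(us);vs=np.asarray(vs);Z=d[vs.astype(int),us.astype(int)]
    x=(us-K[0,2])/K[0,0]*Z; y=(vs-K[1,2])/K[1,1]*Z
    p=np.stack([x,-y,-Z,np.ones_like(Z)],-1)
    return (p@np.linalg.inv(E).T)[...,:3]
def ray(K,E,u,v,z):
    T=np.linalg.inv(E); dr=T[:3,:3]@np.array([(u-K[0,2])/K[0,0],-(v-K[1,2])/K[1,1],-1]); o=T[:3,3]
    return o+dr*(z-o[2])/dr[2]
def proj(K,E,p):
    c=E@np.append(p,1); return K[0,0]*c[0]/-c[2]+K[0,2], K[1,1]*-c[1]/-c[2]+K[1,2]
E
python3 - <<'E'
from h import *
for n in('top','side'):
    im,d,K,E=grab(n,n+'0'); print(n,K.tolist(),np.linalg.inv(E).round(3).tolist())
a=cv2.imread('pics/top0.png')
s=read_state();print(s)
E
```

```text
top [[495.57576927725506, 0.0, 282.85149053790656], [0.0, 495.57576927725506, 212.36114976833042], [0.0, 0.0, 1.0]] [[-0.09, 0.971, -0.222, 0.355], [-0.996, -0.087, 0.021, 0.139], [0.001, 0.223, 0.975, 1.026], [0.0, 0.0, 0.0, 1.0]]
side [[445.9911711331335, 0.0, 271.2676775467656], [0.0, 445.9911711331335, 206.628613282992], [0.0, 0.0, 1.0]] [[0.997, -0.065, 0.05, 0.613], [0.079, 0.614, -0.786, -0.546], [0.02, 0.787, 0.617, 0.603], [0.0, 0.0, 0.0, 1.0]]
{'time': 0.1, 'joints': array([ 1.28557324e+00,  3.53571280e-01,  1.63405287e+00, -1.06856338e-05,
        1.15519420e+00, -2.40286580e-03]), 'joint_velocities': array([-5.46152930e-04, -1.67384944e-03, -2.12170458e-03,  8.65573448e-04,
       -7.90765166e-04, -8.06138979e-05]), 'tau': array([-6.27218415e-04, -6.06358624e+01, -3.42819750e+01, -1.74039513e-05,
        3.88097571e-03,  1.14152246e-05]), 'ee_pos': array([0.1743078 , 0.59978488, 0.24764444]), 'eef_rot': array([-4.42743645e-01, -3.11007008e+00,  1.90755567e-03]), 'ft_force': array([ 0.0882563 , -0.76150374,  0.07939334]), 'moment': array([0.01995728, 0.04255757, 0.02195553]), 'gripper_width': 0.9944368720867832}
```

View pics/top0.png

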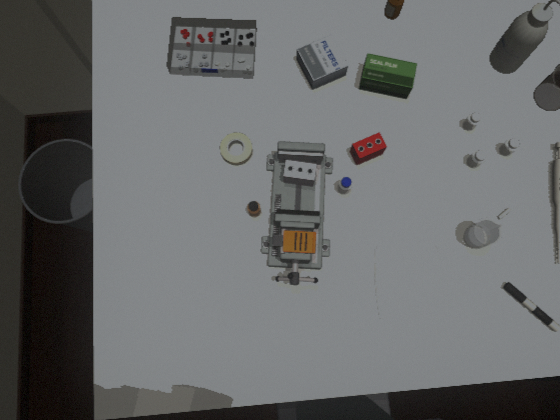

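View pics/side0.png

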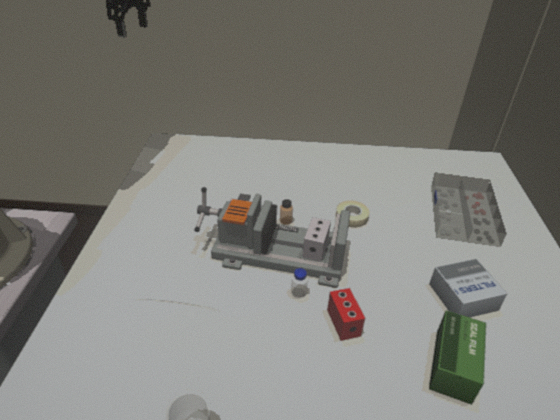

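Candidates in the top view: the silver block with three ports on the bed at (300,171), and the red look-alike at (368,148). I choose the silver one, and the orange lever plate at (298,242). The vials are at (346,184) and (254,208), and the tape is at (236,148). Next I take a close crop and measure.

```bash
python3 - <<'E'
from h import *
im,d,K,E=load('top')
c=im[125:300,225:385,::-1]; cv2.imwrite('pics/crop1.png',cv2.resize(np.clip(c.astype(float)*1.5,0,255).astype(np.uint8),None,fx=3.4,fy=3.4,interpolation=cv2.INTER_CUBIC))
W=world(d,K,E)
hsv=cv2.cvtColor(im,cv2.COLOR_RGB2HSV)
roi=np.zeros(d.shape,bool);roi[135:300,255:335]=1
def rep(n,m):
    p=W[m];v,u=np.nonzero(m);print(n,m.sum(),'px',u.mean().round(1),v.mean().round(1),'med',np.median(p,0).round(4),'rect',cv2.minAreaRect(p[:,:2].astype(np.float32)*1000))
o=roi&(hsv[...,0]<22)&(hsv[...,0]>5)&(hsv[...,1]>170)&(hsv[...,2]>110);rep('orange',o)
b=roi&(W[...,2]>.062)&(W[...,2]<.078)&(np.mgrid[:420,:560][0]<190)&(np.mgrid[:420,:560][0]>155);rep('block',b)
f=roi&(W[...,2]>.08)&(W[...,2]<.095)&(np.mgrid[:420,:560][0]<165);rep('fixedjaw',f)
f=roi&(W[...,2]>.079)&(W[...,2]<.095)&(np.mgrid[:420,:560][0]<228)&(np.mgrid[:420,:560][0]>185);rep('movjaw',f)
f=roi&(W[...,2]>.098)&(W[...,2]<.115);rep('plate',f)
f=roi&(W[...,2]>.045)&(W[...,2]<.13)&(np.mgrid[:420,:560][0]>262);rep('handle',f)
for v in range(262,290,2):
    print(v,[(u,W[v,u].round(3).tolist()) for u in np.nonzero((W[v,:,2]>.04)&roi[v])[0][::4]][:12])
E
```

```text
orange 460 px 298.6 241.1 med [0.5095 0.0957 0.0882] rect ((440.55865478515625, 99.53205871582031), (59.578857421875, 178.5071258544922), 83.80741119384766)
block 623 px 299.9 168.7 med [0.6591 0.0758 0.0684] rect ((662.8516235351562, 75.70640563964844), (86.95870208740234, 50.87272262573242), 81.43894958496094)
fixedjaw 420 px 300.6 146.4 med [0.7009 0.0713 0.086 ] rect ((698.6312255859375, 71.467041015625), (95.11685943603516, 26.78546714782715), 81.7510757446289)
movjaw 333 px 297.2 217.8 med [0.5565 0.0906 0.0824] rect ((558.708251953125, 92.89173126220703), (35.76850128173828, 87.85636138916016), 2.241820812225342)
plate 240 px 296.4 227.3 med [0.5384 0.0964 0.1041] rect ((491.7326965332031, 98.52871704101562), (64.62689208984375, 109.35357666015625), 84.88130950927734)
handle 317 px 295.7 276.3 med [0.4417 0.1068 0.073 ] rect ((449.8223571777344, 102.4536361694336), (80.068115234375, 41.019508361816406), 83.47322845458984)
262 [(np.int64(290), [0.474, 0.113, 0.068]), (np.int64(294), [0.472, 0.106, 0.078]), (np.int64(298), [0.471, 0.098, 0.074]), (np.int64(302), [0.475, 0.089, 0
[... 1241 characters left out ...]
80 [(np.int64(276), [0.443, 0.143, 0.047]), (np.int64(280), [0.442, 0.136, 0.05]), (np.int64(284), [0.441, 0.128, 0.057]), (np.int64(288), [0.44, 0.12, 0.061]), (np.int64(292), [0.438, 0.113, 0.076]), (np.int64(296), [0.437, 0.105, 0.079]), (np.int64(300), [0.437, 0.097, 0.066]), (np.int64(304), [0.437, 0.09, 0.067]), (np.int64(308), [0.436, 0.082, 0.061]), (np.int64(312), [0.436, 0.074, 0.063]), (np.int64(316), [0.435, 0.066, 0.06])]
282 [(np.int64(289), [0.435, 0.119, 0.068]), (np.int64(293), [0.434, 0.111, 0.075]), (np.int64(297), [0.433, 0.104, 0.075]), (np.int64(315), [0.432, 0.068, 0.057])]
284 [(np.int64(290), [0.431, 0.117, 0.074]), (np.int64(294), [0.43, 0.11, 0.074])]
286 []
288 []
```

View pics/crop1.png

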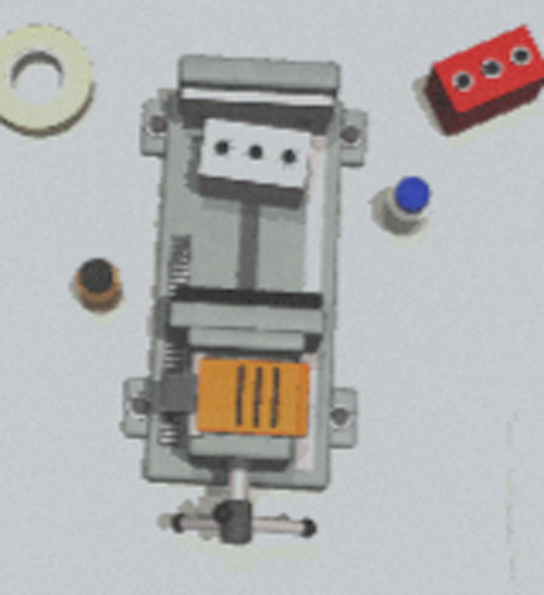

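```bash
python3 - <<'E'
from h import *
im,d,K,E=load('top')
W=world(d,K,E); hsv=cv2.cvtColor(im,cv2.COLOR_RGB2HSV)
V,U=np.mgrid[:420,:560]
def rep(n,m):
    m=cv2.morphologyEx(m.astype(np.uint8),cv2.MORPH_OPEN,np.ones((2,2)))
    k,l,st,_=cv2.connectedComponentsWithStats(m,connectivity=4); i=1+np.argmax(st[1:,4]); m=l==i
    c,_=cv2.findContours(m.astype(np.uint8),cv2.RETR_EXTERNAL,cv2.CHAIN_APPROX_NONE)
    z=np.median(W[m][:,2]); 
    P=np.array([ray(K,E,u,v,z)[:2] for u,v in max(c,key=len)[:,0]],np.float32)*1000
    (cx,cy),(a,b),t=cv2.minAreaRect(P)
    print(n,m.sum(),'z',z.round(4),'c',round(cx,1),round(cy,1),'size',round(a,1),round(b,1),'ang',round(t,1),'mean',W[m].mean(0).round(4))
    return m
R=(U>255)&(U<335)
rep('orange',R&(hsv[...,0]<22)&(hsv[...,0]>5)&(hsv[...,1]>150)&(hsv[...,2]>60)&(abs(W[...,2]-.088)<.012))
rep('block',R&(abs(W[...,2]-.070)<.006)&(V<190)&(V>155)&(W[...,0]<.69))
rep('fixedjaw',R&(abs(W[...,2]-.086)<.005)&(V<165))
rep('movjaw',R&(abs(W[...,2]-.084)<.006)&(V<224)&(V>185))
rep('upright',R&(abs(W[...,2]-.105)<.004)&(V<240)&(V>220))
rep('bed+all',R&(W[...,2]>.016)&(W[...,2]<.12)&(V<268))
rep('handletop',R&(V>270)&(V<290)&(U>286)&(U<300)&(W[...,2]>.1)&(W[...,2]<.13))
for u in(292,298,304,310): print(u,[(v,*W[v,u].round(3)) for v in range(196,232,2)])
E
```

```text
orange 552 z 0.0881 c 506.6 90.2 size 59.6 40.7 ang 84.8 mean [0.5062 0.0911 0.0908]
block 543 z 0.0683 c 655.3 75.4 size 63.5 36.7 ang 76.9 mean [0.6553 0.0756 0.0684]
fixedjaw 410 z 0.0858 c 698.8 69.4 size 94.8 18.9 ang 81.7 mean [0.6982 0.0694 0.0881]
movjaw 324 z 0.0826 c 554.2 91.1 size 87.9 16.8 ang 81.9 mean [0.5534 0.0905 0.0854]
upright 205 z 0.1038 c 537.1 92.7 size 64.9 11.9 ang 81.4 mean [0.5377 0.0927 0.1019]
bed+all 6469 z 0.0619 c 589.5 86.2 size 105.1 258.4 ang 81.7 mean [0.5863 0.0864 0.0576]
handletop 30 z 0.1152 c 441.1 116.1 size 9.2 9.1 ang 84.7 mean [0.4414 0.1156 0.1063]
292 [(196, np.float64(0.618), np.float64(0.095), np.float64(0.019)), (198, np.float64(0.613), np.float64(0.095), np.float64(0.02)), (200, np.float64(0.609), np.float64(0.096), np.float64(0.018)), (202, np.float64(0.604), np.float64(0.096), np.float64(0.021)), (204, np.float64(0.6), np.float64(0.097), np.float64(0.022)), (206, np.float64(0.596), np.float64(0.097), np.float64(0.018)), (208, np.float64(0.592), np.float64(0.097), np.float64(0.019)), (210, np.float64(0.575), np.float64(0.1), np.flo
[... 3396 characters left out ...]
2)), (210, np.float64(0.583), np.float64(0.061), np.float64(0.023)), (212, np.float64(0.567), np.float64(0.065), np.float64(0.076)), (214, np.float64(0.564), np.float64(0.065), np.float64(0.074)), (216, np.float64(0.558), np.float64(0.066), np.float64(0.081)), (218, np.float64(0.554), np.float64(0.067), np.float64(0.081)), (220, np.float64(0.55), np.float64(0.067), np.float64(0.083)), (222, np.float64(0.542), np.float64(0.069), np.float64(0.1)), (224, np.float64(0.537), np.float64(0.07), np.float64(0.105)), (226, np.float64(0.534), np.float64(0.07), np.float64(0.104)), (228, np.float64(0.53), np.float64(0.07), np.float64(0.104)), (230, np.float64(0.53), np.float64(0.069), np.float64(0.083))]
```

play_rows(targets=[{"jaw": 0,"travel": [-0.2,-0.2,-0.1],"spin": 0},{"jaw": 0,"travel": [-0.4,-0.4,-0.1],"spin": 0},{"jaw": 0,"travel": [-0.6,-0.6,-0.1],"spin": 0},{"jaw": 0,"travel": [-0.8,-0.8,-0.1],"spin": 0},{"jaw": 0,"travel": [-0.9,-1.0,-0.1],"spin": 0},{"jaw": 0,"travel": [-0.9,-1.0,-0.1],"spin": 0}])

```text
time: 0.6
ee_pos: [0.2838, 0.3767, 0.2678]
eef_rot: [-0.442, -3.11, 0.001]
ft_force: [0.7, 0.2, 0.9]
gripper_width: 0.142
```

Vise yaw ≈ −8.3°. The lever pad is at (0.507, 0.091, 0.09), the block at (0.655, 0.075), and the fixed face at x≈0.69. These sizes match those given: plate 60×41, block 64×37. Approaching now.

play_rows(targets=[{"jaw": 0,"travel": [-0.2,-0.14,0],"spin": -0.035},{"jaw": 0,"travel": [-0.4,-0.28,0],"spin": -0.068},{"jaw": 0,"travel": [-0.6,-0.42,0],"spin": -0.068},{"jaw": 0,"travel": [-0.8,-0.56,0],"spin": -0.068},{"jaw": 0,"travel": [-0.95,-0.7,0],"spin": -0.068},{"jaw": 0,"travel": [-0.95,-0.7,0],"spin": -0.068},{"jaw": 0,"travel": [-0.95,-0.7,0],"spin": -0.068}])

```text
time: 1.18
ee_pos: [0.429, 0.1874, 0.268]
eef_rot: [0.226, 3.133, -0.002]
ft_force: [-0.1, 1.0, -0.0]
gripper_width: -0.001
```

```bash
cat >> h.py <<'E'
from scipy.spatial.transform import Rotation as Ro
ex=np.array([.9895,-.1444,0]); ey=np.array([.1444,.9895,0])
def go(p,yaw=None):
    "travel (normalised) from measured pose to world p"
    s=read_state(); R=Ro.from_rotvec(s['eef_rot']).as_matrix(); t=R.T@(np.array(p)-s['ee_pos'])/.2
    print('t',s['time'],'pos',s['ee_pos'].round(4),'yaw of tool y',np.degrees(np.arctan2(R[1,1],R[0,1])).round(2),'F',s['ft_force'].round(1),'travel',t.round(3))
E
python3 - <<'E'
from h import *
go([.5056,.0811,.16])
E
```

```text
t 1.1833 pos [0.429  0.1874 0.268 ] yaw of tool y 81.75 F [-0.1  1.  -0. ] travel [-0.455 -0.471  0.541]
```

play_rows(targets=[{"jaw": 0,"travel": [-0.2,-0.2,0.1],"spin": 0},{"jaw": 0,"travel": [-0.4,-0.38,0.3],"spin": 0},{"jaw": 0,"travel": [-0.45,-0.42,0.5],"spin": 0},{"jaw": 0,"travel": [-0.45,-0.42,0.54],"spin": 0},{"jaw": 0,"travel": [-0.45,-0.42,0.54],"spin": 0},{"jaw": 0,"travel": [-0.45,-0.42,0.54],"spin": 0}])

```text
time: 1.68
ee_pos: [0.5028, 0.0947, 0.1578]
eef_rot: [-0.223, -3.128, 0.002]
ft_force: [-0.3, -0.1, -0.0]
gripper_width: -0.003
```

```bash
python3 - <<'E'
from h import *
go([.5056,.0811,.112])
im,d,K,E=grab('wrist','w1')
go([.5056,.0811,.112])
E
```

```text
t 1.6833 pos [0.5028 0.0947 0.1578] yaw of tool y 81.85 F [-0.3 -0.1 -0. ] travel [-0.025 -0.065  0.229]
t 1.7333 pos [0.5035 0.0956 0.1595] yaw of tool y 81.9 F [-0.1  0.4  0. ] travel [-0.021 -0.07   0.238]
```

View pics/w1.png

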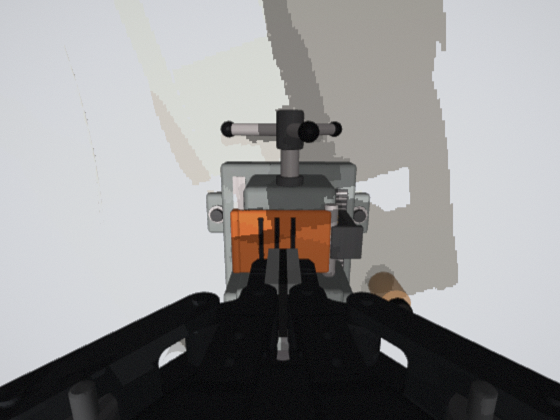

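The wrist view shows the shut fingers over the front of the orange plate (230–330, 210–270), with the handle at (290,129) behind. Descending to press.

play_rows(targets=[{"jaw": 0,"travel": [0,-0.07,0.1],"spin": 0},{"jaw": 0,"travel": [0,-0.07,0.2],"spin": 0},{"jaw": 0,"travel": [0,-0.07,0.25],"spin": 0},{"jaw": 0,"travel": [0,-0.07,0.265],"spin": 0},{"jaw": 0,"travel": [0,-0.07,0.28],"spin": 0},{"jaw": 0,"travel": [0,-0.07,0.29],"spin": 0},{"jaw": 0,"travel": [0,-0.07,0.295],"spin": 0},{"jaw": 0,"travel": [0,-0.07,0.295],"spin": 0}])

```text
time: 2.4
ee_pos: [0.5027, 0.0821, 0.1027]
eef_rot: [0.219, 3.133, 0.0]
ft_force: [-2.1, -1.5, 4.9]
gripper_width: -0.003
```

```bash
python3 - <<'E'
from h import *
go([.5056,.0811,.098])
E
```

```text
t 2.4 pos [0.5027 0.0821 0.1027] yaw of tool y 82.01 F [-2.1 -1.5  4.9] travel [-0.015 -0.003  0.024]
```

play_rows(targets=[{"jaw": 0,"travel": [0,0,0.01],"spin": 0},{"jaw": 0,"travel": [0,0,0.02],"spin": 0},{"jaw": 0,"travel": [0,0,0.03],"spin": 0},{"jaw": 0,"travel": [0,0,0.03],"spin": 0}])

```text
time: 2.73
ee_pos: [0.5044, 0.0821, 0.0977]
eef_rot: [0.218, 3.129, 0.001]
ft_force: [-1.1, -3.3, 9.2]
gripper_width: -0.001
```

```bash
python3 - <<'E'
from h import *
go([.5056,.0811,.098])
E
```

```text
t 2.7333 pos [0.5044 0.0821 0.0977] yaw of tool y 82.02 F [-1.1 -3.3  9.2] travel [-0.007 -0.004 -0.002]
```

play_rows(targets=[{"jaw": 0,"travel": [-0.01,0,0.005],"spin": 0},{"jaw": 0,"travel": [-0.03,0,0.005],"spin": 0},{"jaw": 0,"travel": [-0.05,0,0.005],"spin": 0},{"jaw": 0,"travel": [-0.075,0,0.005],"spin": 0},{"jaw": 0,"travel": [-0.1,0,0.005],"spin": 0},{"jaw": 0,"travel": [-0.125,0,0.005],"spin": 0},{"jaw": 0,"travel": [-0.15,0,0.005],"spin": 0},{"jaw": 0,"travel": [-0.175,0,0.005],"spin": 0},{"jaw": 0,"travel": [-0.2,0,0.005],"spin": 0},{"jaw": 0,"travel": [-0.225,0,0.005],"spin": 0},{"jaw": 0,"travel": [-0.245,0,0.005],"spin": 0},{"jaw": 0,"travel": [-0.25,0,0.005],"spin": 0}])

```text
time: 3.73
ee_pos: [0.5549, 0.0747, 0.0975]
eef_rot: [0.218, 3.128, 0.0]
ft_force: [-1.6, -5.6, 17.5]
gripper_width: 0.001
```

```bash
python3 - <<'E'
from h import *
go([.5056,.0811,.098])
im,d,K,E=grab('top'); cv2.imwrite('pics/t2.png',cv2.resize(np.clip(im[125:300,225:385,::-1].astype(float)*1.5,0,255).astype(np.uint8),None,fx=3.4,fy=3.4,interpolation=cv2.INTER_CUBIC))
E
```

```text
t 3.7333 pos [0.5549 0.0747 0.0975] yaw of tool y 82.02 F [-1.6 -5.6 17.5] travel [ 0.249 -0.003 -0.004]
```

View pics/t2.png

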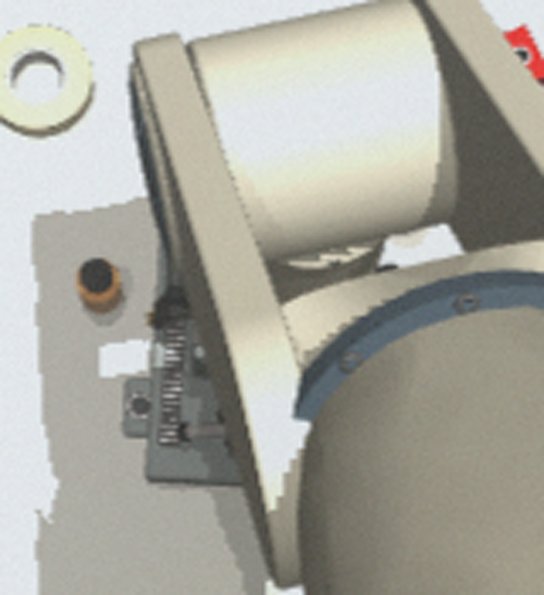

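The arm hides the jaw, but the handle at (200,430) shows that the carriage has slid along with the finger. I carry on more slowly.

play_rows(targets=[{"jaw": 0,"travel": [-0.015,0,-0.003],"spin": 0},{"jaw": 0,"travel": [-0.03,0,-0.003],"spin": 0},{"jaw": 0,"travel": [-0.045,0,-0.003],"spin": 0},{"jaw": 0,"travel": [-0.06,0,-0.003],"spin": 0},{"jaw": 0,"travel": [-0.075,0,-0.003],"spin": 0},{"jaw": 0,"travel": [-0.09,0,-0.003],"spin": 0},{"jaw": 0,"travel": [-0.105,0,-0.003],"spin": 0},{"jaw": 0,"travel": [-0.12,0,-0.003],"spin": 0},{"jaw": 0,"travel": [-0.13,0,-0.003],"spin": 0},{"jaw": 0,"travel": [-0.13,0,-0.003],"spin": 0}])

```text
time: 4.62
ee_pos: [0.5792, 0.0711, 0.0976]
eef_rot: [0.219, 3.13, -0.0]
ft_force: [-1.4, -4.3, 11.9]
gripper_width: -0.001
```

```bash
python3 - <<'E'
from h import *
go([.5056,.0811,.098])
im,d,K,E=grab('side'); cv2.imwrite('pics/s2.png',cv2.resize(np.clip(im[170:300,180:380,::-1].astype(float)*1.3,0,255).astype(np.uint8),None,fx=4,fy=4,interpolation=cv2.INTER_CUBIC))
E
```

```text
t 4.6167 pos [0.5792 0.0711 0.0976] yaw of tool y 82.01 F [-1.4 -4.3 11.9] travel [ 0.371 -0.002 -0.004]
```

View pics/s2.png

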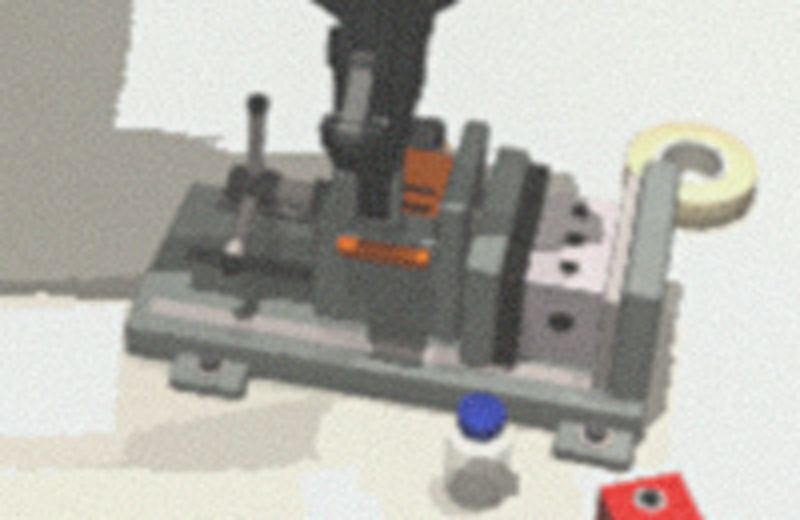

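The side crop shows the lever down and the block between the rubber (520,260) and the fixed jaw (630,260), still a little short of the fixed face. The fingertip is dragging the plate from mid-plate. I continue gently.

play_rows(targets=[{"jaw": 0,"travel": [-0.01,0,0],"spin": 0},{"jaw": 0,"travel": [-0.018,0,0],"spin": 0},{"jaw": 0,"travel": [-0.026,0,0],"spin": 0},{"jaw": 0,"travel": [-0.034,0,0],"spin": 0},{"jaw": 0,"travel": [-0.042,0,0],"spin": 0},{"jaw": 0,"travel": [-0.05,0,0],"spin": 0},{"jaw": 0,"travel": [-0.05,0,0],"spin": 0}])

```text
time: 5.25
ee_pos: [0.5829, 0.0706, 0.0975]
eef_rot: [-0.219, -3.125, 0.001]
ft_force: [-18.2, -1.0, 25.1]
gripper_width: 0.003
```

```bash
python3 - <<'E'
from h import *
go([.5056,.0811,.098])
E
```

```text
t 5.25 pos [0.5829 0.0706 0.0975] yaw of tool y 81.98 F [-18.2  -1.   25.1] travel [ 0.39  -0.002  0.001]
```

```bash
python3 - <<'E'
from h import *
im,d,K,E=grab('side'); cv2.imwrite('pics/s3.png',cv2.resize(np.clip(im[190:290,250:370,::-1].astype(float)*1.3,0,255).astype(np.uint8),None,fx=6,fy=6,interpolation=cv2.INTER_CUBIC))
go([.58,.07,.1])
E
```

```text
t 5.3 pos [0.5838 0.0705 0.0975] yaw of tool y 81.99 F [-19.8   0.6  26.2] travel [ 0.019 -0.005 -0.013]
```

View pics/s3.png

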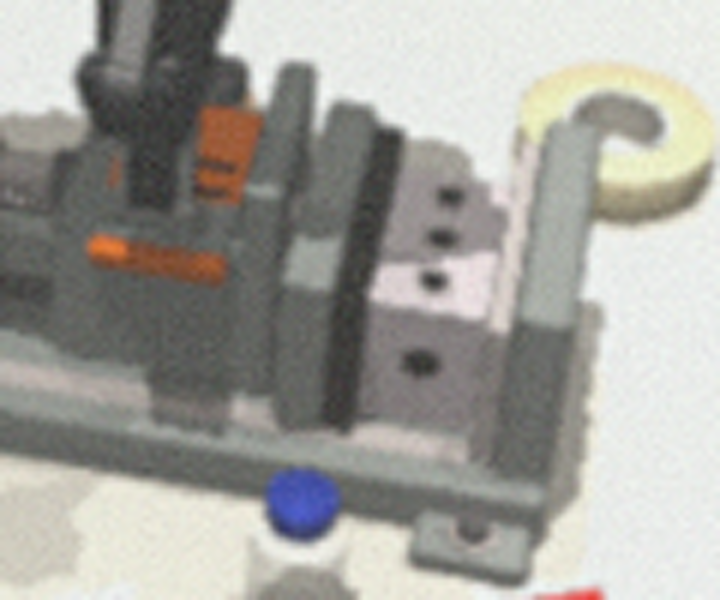

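The block now looks square and flush against both jaws, with the push at ≈19 N. I let the lever spring back by lifting straight up, then move back over the handle.

play_rows(targets=[{"jaw": 0,"travel": [0,0,-0.03],"spin": 0},{"jaw": 0,"travel": [0,0,-0.06],"spin": 0},{"jaw": 0,"travel": [0,0,-0.12],"spin": 0},{"jaw": 0,"travel": [0,0,-0.25],"spin": 0},{"jaw": 0,"travel": [0.05,0,-0.4],"spin": 0},{"jaw": 0,"travel": [0.25,0.1,-0.55],"spin": 0},{"jaw": 0,"travel": [0.45,0.2,-0.6],"spin": 0},{"jaw": 0,"travel": [0.65,0.3,-0.6],"spin": 0},{"jaw": 0,"travel": [0.85,0.4,-0.6],"spin": 0},{"jaw": 0,"travel": [1,0.5,-0.6],"spin": 0},{"jaw": 0,"travel": [1,0.5,-0.6],"spin": 0},{"jaw": 0,"travel": [1,0.5,-0.6],"spin": 0}])

```text
time: 6.3
ee_pos: [0.4011, 0.1985, 0.2161]
eef_rot: [0.216, 3.133, 0.002]
ft_force: [-0.4, -0.1, 0.1]
gripper_width: 0.002
```

```bash
cat > m.py <<'E'
from h import *
im,d,K,E=grab('top')
W=world(d,K,E); hsv=cv2.cvtColor(im,cv2.COLOR_RGB2HSV)
V,U=np.mgrid[:420,:560]
S=((W-np.array([.5066,.0975,0]))@ex); T=((W-np.array([.5066,.0975,0]))@ey)
def rep(n,m):
    m=cv2.morphologyEx(m.astype(np.uint8),cv2.MORPH_OPEN,np.ones((2,2)))
    k,l,st,_=cv2.connectedComponentsWithStats(m,connectivity=4)
    if k<2: print(n,'none'); return
    i=1+np.argmax(st[1:,4]); m=l==i
    c,_=cv2.findContours(m.astype(np.uint8),cv2.RETR_EXTERNAL,cv2.CHAIN_APPROX_NONE)
    z=np.median(W[m][:,2]); 
    P=np.array([ray(K,E,u,v,z)[:2] for u,v in max(c,key=len)[:,0]],np.float32)*1000
    (cx,cy),(a,b),t=cv2.minAreaRect(P)
    print(n,m.sum(),'z',z.round(4),'c',round(cx,1),round(cy,1),'size',round(a,1),round(b,1),'ang',round(t,1),'mean',W[m].mean(0).round(4))
band=abs(T)<.06
rep('orange',band&(hsv[...,0]<22)&(hsv[...,0]>5)&(hsv[...,1]>150)&(hsv[...,2]>60)&(W[...,2]>.07)&(W[...,2]<.1))
rep('block',band&(abs(W[...,2]-.070)<.005)&(S>.12)&(S<.185))
rep('upright',band&(abs(W[...,2]-.105)<.004)&(S>.02))
h=band&(S<-.0)&(S>-.1)&(W[...,2]>.04)&(W[...,2]<.13)
dark=h&(im.max(-1)<75)
k,l,st,ce=cv2.connectedComponentsWithStats(dark.astype(np.uint8))
for i in range(1,k):
    if st[i,4]>6:
        q=l==i; print('dark',st[i,4],ce[i].round(1),'STz',np.median(S[q]).round(4),np.median(T[q]).round(4),np.median(W[q][:,2]).round(4))
E
python3 - <<'E'
exec(open('m.py').read())
go([.45,.2,.22])
cv2.imwrite('pics/t4.png',cv2.resize(np.clip(im[125:300,225:385,::-1].astype(float)*1.5,0,255).astype(np.uint8),None,fx=3.4,fy=3.4,interpolation=cv2.INTER_CUBIC))
E
```

```text
orange 547 z 0.0881 c 581.9 79.8 size 58.7 40.2 ang 84.7 mean [0.5813 0.0804 0.0891]
block 556 z 0.0687 c 667.9 72.7 size 67.2 40.6 ang 81.2 mean [0.6652 0.0752 0.0769]
upright 188 z 0.1037 c 612.2 82.3 size 63.9 11.8 ang 81.4 mean [0.6125 0.0824 0.1026]
dark 15 [295.3 244.5] STz -0.0014 0.0028 0.0737
t 6.35 pos [0.4028 0.1979 0.2162] yaw of tool y 82.13 F [1.1 0.1 0.5] travel [-0.232  0.043 -0.019]
```

View pics/t4.png

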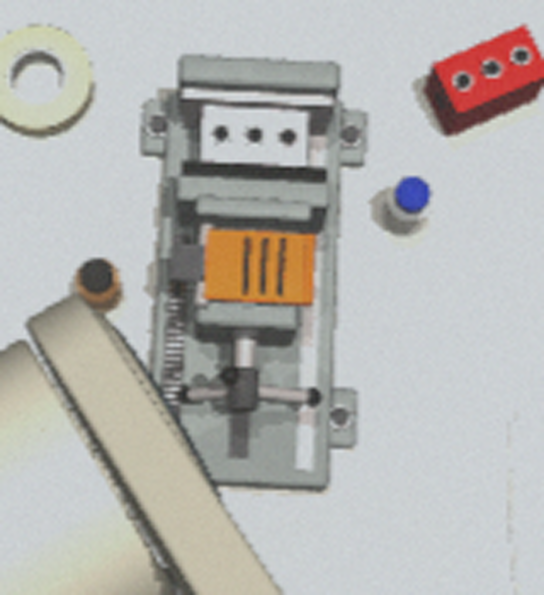

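Checks after release: the lever is back up (plate z 0.088, same as before) and the carriage has moved 76 mm. The block is square between the jaws, at 81.2° against the vise's 81.7°. The handle hub is at crop (243,388), its up-ball at (230,378) and its right ball at (314,397).

```bash
python3 - <<'E'
from h import *
im,d,K,E=load('top')
f=lambda a,b:(225+a/3.4-.35,125+b/3.4-.35)
C=np.array([.4405,.1075,.071])+.076*ex
for n,(a,b),z in(('hub',(243,388),.08),('up',(230,378),.113),('R',(314,397),.06),('L',(184,394),.045)):
    u,v=f(a,b); p=ray(K,E,u,v,z); w=world(d,K,E,[round(u)],[round(v)])[0]; print(n,p.round(4),'depthpt',w.round(4),'rel S,left',((p-C)@ex).round(4),((p-C)@ey).round(4))
print('C',C)
go(C+ey*.036+[0,0,.052+.017]); go(C+ey*.036+[0,0,.025+.017])
E
```

```text
hub [0.5159 0.0976 0.08  ] depthpt [0.5147 0.098  0.0842] rel S,left 0.0 0.0011
up [0.5164 0.1056 0.113 ] depthpt [0.5155 0.1063 0.1165] rel S,left -0.0006 0.0091
R [0.5103 0.0562 0.06  ] depthpt [0.511  0.0562 0.0609] rel S,left 0.0005 -0.0407
L [0.5214 0.131  0.045 ] depthpt [0.5199 0.1307 0.0478] rel S,left 0.0006 0.035
C [0.515702  0.0965256 0.071    ]
t 6.35 pos [0.4028 0.1979 0.2162] yaw of tool y 82.13 F [1.1 0.1 0.5] travel [-0.629 -0.245  0.382]
t 6.35 pos [0.4028 0.1979 0.2162] yaw of tool y 82.13 F [1.1 0.1 0.5] travel [-0.629 -0.245  0.517]
```

play_rows(targets=[{"jaw": 0,"travel": [-0.2,-0.08,0.05],"spin": 0},{"jaw": 0,"travel": [-0.4,-0.16,0.1],"spin": 0},{"jaw": 0,"travel": [-0.6,-0.22,0.2],"spin": 0},{"jaw": 0,"travel": [-0.629,-0.24,0.35],"spin": 0},{"jaw": 0,"travel": [-0.629,-0.24,0.48],"spin": 0},{"jaw": 0,"travel": [-0.629,-0.24,0.517],"spin": 0},{"jaw": 0,"travel": [-0.629,-0.24,0.517],"spin": 0},{"jaw": 0,"travel": [-0.629,-0.24,0.517],"spin": 0}])

```text
time: 7.02
ee_pos: [0.5216, 0.1313, 0.112]
eef_rot: [0.221, 3.134, -0.0]
ft_force: [0.5, -0.1, -1.0]
gripper_width: -0.0
```

```bash
cat > path.py <<'E'
from h import *
C=np.array([.5157,.0965,.071])
for t,b in((-36,25),(-20,26),(-11,28),(-4,26),(2.5,22),(8,17),(14,10),(22,4),(30,0),(35,-6),(36,-11)):
    print((t,b),end=' '); go(C-ey*t/1000+[0,0,b/1000+.017])
E
python3 path.py
```

```text
(-36, 25) t 7.0167 pos [0.5216 0.1313 0.112 ] yaw of tool y 81.95 F [ 0.5 -0.1 -1. ] travel [ 0.004  0.004 -0.005]
(-20, 26) t 7.0167 pos [0.5216 0.1313 0.112 ] yaw of tool y 81.95 F [ 0.5 -0.1 -1. ] travel [ 0.005 -0.076 -0.01 ]
(-11, 28) t 7.0167 pos [0.5216 0.1313 0.112 ] yaw of tool y 81.95 F [ 0.5 -0.1 -1. ] travel [ 0.005 -0.121 -0.02 ]
(-4, 26) t 7.0167 pos [0.5216 0.1313 0.112 ] yaw of tool y 81.95 F [ 0.5 -0.1 -1. ] travel [ 0.005 -0.156 -0.01 ]
(2.5, 22) t 7.0167 pos [0.5216 0.1313 0.112 ] yaw of tool y 81.95 F [ 0.5 -0.1 -1. ] travel [ 0.005 -0.189  0.01 ]
(8, 17) t 7.0167 pos [0.5216 0.1313 0.112 ] yaw of tool y 81.95 F [ 0.5 -0.1 -1. ] travel [ 0.005 -0.216  0.035]
(14, 10) t 7.0167 pos [0.5216 0.1313 0.112 ] yaw of tool y 81.95 F [ 0.5 -0.1 -1. ] travel [ 0.005 -0.246  0.07 ]
(22, 4) t 7.0167 pos [0.5216 0.1313 0.112 ] yaw of tool y 81.95 F [ 0.5 -0.1 -1. ] travel [ 0.006 -0.286  0.1  ]
(30, 0) t 7.0167 pos [0.5216 0.1313 0.112 ] yaw of tool y 81.95 F [ 0.5 -0.1 -1. ] travel [ 0.006 -0.326  0.12 ]
(35, -6) t 7.0167 pos [0.5216 0.1313 0.112 ] yaw of tool y 81.95 F [ 0.5 -0.1 -1. ] travel [ 0.006 -0.351  0.15 ]
(36, -11) t 7.0167 pos [0.5216 0.1313 0.112 ] yaw of tool y 81.95 F [ 0.5 -0.1 -1. ] travel [ 0.006 -0.356  0.175]
```

play_rows(targets=[{"jaw": 0,"travel": [0.005,-0.08,-0.01],"spin": 0},{"jaw": 0,"travel": [0.005,-0.121,-0.02],"spin": 0},{"jaw": 0,"travel": [0.005,-0.156,-0.01],"spin": 0},{"jaw": 0,"travel": [0.005,-0.189,0.01],"spin": 0},{"jaw": 0,"travel": [0.005,-0.216,0.035],"spin": 0},{"jaw": 0,"travel": [0.005,-0.246,0.07],"spin": 0},{"jaw": 0,"travel": [0.005,-0.286,0.1],"spin": 0},{"jaw": 0,"travel": [0.005,-0.326,0.12],"spin": 0},{"jaw": 0,"travel": [0.005,-0.351,0.15],"spin": 0},{"jaw": 0,"travel": [0.005,-0.356,0.175],"spin": 0},{"jaw": 0,"travel": [0.005,-0.356,0.185],"spin": 0},{"jaw": 0,"travel": [0.005,-0.356,0.185],"spin": 0}])

```text
time: 8.02
ee_pos: [0.5103, 0.0604, 0.0742]
eef_rot: [0.22, 3.134, -0.001]
ft_force: [0.8, -3.0, 2.5]
gripper_width: 0.001
```

```bash
python3 - <<'E'
from h import *
C=np.array([.5157,.0965,.071])
go(C-ey*.036+[0,0,-.011+.017])
im,d,K,E=grab('side'); cv2.imwrite('pics/s5.png',cv2.resize(np.clip(im[150:300,180:380,::-1].astype(float)*1.3,0,255).astype(np.uint8),None,fx=4,fy=4,interpolation=cv2.INTER_CUBIC))
E
```

```text
t 8.0167 pos [0.5103 0.0604 0.0742] yaw of tool y 81.96 F [ 0.8 -3.   2.5] travel [-0.     0.002 -0.014]
```

View pics/s5.png

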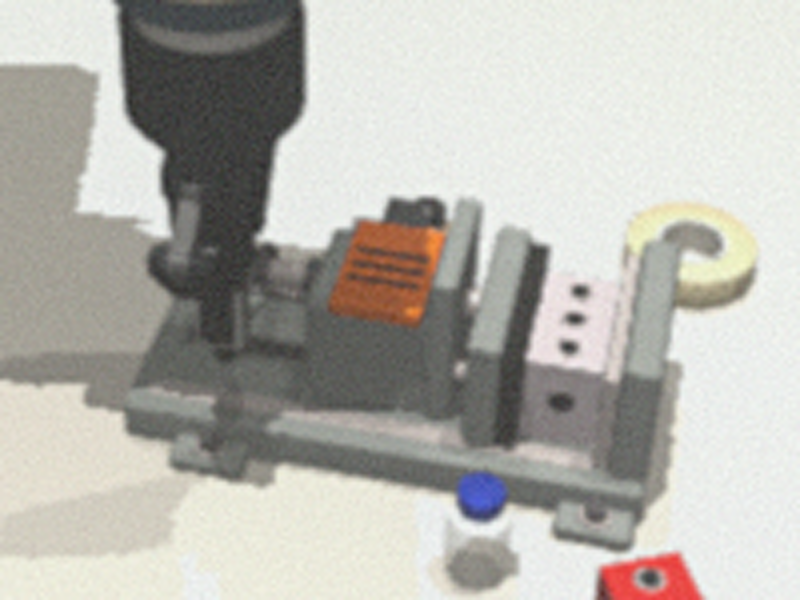

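The jaw has been driven ahead of the carriage and the block stands square. The handle is still turning freely (≈3 N), so the next stroke follows.

play_rows(targets=[{"jaw": 0,"travel": [0,0,-0.18],"spin": 0},{"jaw": 0,"travel": [0,0,-0.36],"spin": 0},{"jaw": 0,"travel": [0,0.02,-0.38],"spin": 0},{"jaw": 0,"travel": [0,0.2,-0.38],"spin": 0},{"jaw": 0,"travel": [0,0.35,-0.38],"spin": 0},{"jaw": 0,"travel": [0,0.35,-0.36],"spin": 0},{"jaw": 0,"travel": [0,0.35,-0.2],"spin": 0},{"jaw": 0,"travel": [0,0.35,-0.19],"spin": 0},{"jaw": 0,"travel": [0,0.32,-0.19],"spin": 0},{"jaw": 0,"travel": [0,0.28,-0.195],"spin": 0},{"jaw": 0,"travel": [0,0.24,-0.2],"spin": 0}])

```text
time: 8.98
ee_pos: [0.5171, 0.1079, 0.1151]
eef_rot: [0.221, 3.133, 0.001]
ft_force: [-0.5, 5.2, -2.5]
gripper_width: -0.001
```

play_rows(targets=[{"jaw": 0,"travel": [0,-0.035,0.005],"spin": 0},{"jaw": 0,"travel": [0,-0.07,0.025],"spin": 0},{"jaw": 0,"travel": [0,-0.097,0.05],"spin": 0},{"jaw": 0,"travel": [0,-0.127,0.085],"spin": 0},{"jaw": 0,"travel": [0,-0.167,0.115],"spin": 0},{"jaw": 0,"travel": [0,-0.207,0.135],"spin": 0},{"jaw": 0,"travel": [0,-0.235,0.165],"spin": 0},{"jaw": 0,"travel": [0,-0.24,0.19],"spin": 0},{"jaw": 0,"travel": [0,-0.24,0.2],"spin": 0},{"jaw": 0,"travel": [0,-0.24,0.2],"spin": 0}])

```text
time: 9.82
ee_pos: [0.5116, 0.0596, 0.0757]
eef_rot: [0.222, 3.131, -0.0]
ft_force: [0.3, -1.0, 5.0]
gripper_width: 0.001
```

```bash
python3 - <<'E'
from h import *
C=np.array([.5157,.0965,.071])
go(C-ey*.036+[0,0,-.011+.017])
E
```

```text
t 9.8167 pos [0.5116 0.0596 0.0757] yaw of tool y 81.9 F [ 0.3 -1.   5. ] travel [ 0.006  0.005 -0.007]
```

```bash
python3 - <<'E'
from h import *
im,d,K,E=grab('side'); W=world(d,K,E); P=W-np.array([.5066,.0975,0]); S=P@ex;T=P@ey
for t in(-.02,-.025,-.03):
    m=(abs(T-t)<.003)&(W[...,2]>.0)&(W[...,2]<.12)&(S>0)&(S<.23)
    q=[(round(S[m&(S>=a)&(S<a+.003)].mean()*1000),round(W[...,2][m&(S>=a)&(S<a+.003)].max()*1000)) for a in np.arange(.06,.22,.003) if (m&(S>=a)&(S<a+.003)).any()]
    print(t,q)
cv2.imwrite('pics/s6.png',cv2.resize(np.clip(im[150:300,180:380,::-1].astype(float)*1.3,0,255).astype(np.uint8),None,fx=4,fy=4,interpolation=cv2.INTER_CUBIC))
E
```

```text
-0.02 [(61, 91), (65, 90), (68, 91), (70, 91), (74, 91), (77, 91), (80, 91), (83, 90), (86, 92), (88, 91), (91, 91), (95, 91), (97, 90), (101, 105), (104, 107), (106, 108), (109, 107), (112, 105), (116, 54), (119, 22), (121, 56), (125, 85), (128, 85), (131, 85), (134, 84), (136, 86), (139, 84), (143, 78), (146, 79), (148, 70), (151, 72), (155, 70), (158, 69), (161, 73), (163, 72), (167, 72), (169, 72), (173, 71), (176, 71), (178, 71), (181, 71), (185, 80), (188, 80), (191, 88), (194, 88), (196, 90), (199, 89), (203, 89), (205, 89), (207, 85), (211, 1), (215, 2), (221, 3)]
-0.025 [(61, 91), (65, 90), (67, 92), (70, 91), (74, 91), (76, 91), (79, 90), (83, 90), (85, 90), (89, 91), (92, 91), (95, 90), (97, 90), (101, 106), (104, 106), (107, 109), (110, 108), (112, 106), (116, 57), (119, 57), (121, 56), (124, 84), (127, 86), (131, 85), (134, 86), (137, 84), (139, 84), (142, 79), (145, 80), (148, 70), (152, 71), (154, 71), (157, 71), (161, 72), (163, 70), (166, 72), (170, 71), (173, 70), (175, 72), (179, 70), (182, 77), (184, 80), (188, 78), (191, 88), (193, 88), (196, 89), (199, 89), (202, 89), (205, 89), (209, 1), (212, 1), (215, 3), (217, 0), (222, 0)]
-0.03 [(61, 91), (65, 91), (67, 92), (71, 92), (73, 91), (76, 90), (80, 91), (83, 90), (86, 91), (88, 91), (91, 90), (95, 91), (97, 90), (101, 105), (103, 106), (106, 109), (110, 107), (112, 105), (115, 54), (118, 52), (121, 51), (125, 84), (128, 85), (131, 85), (133, 85), (136, 85), (139, 82), (143, 79), (146, 78), (149, 71), (151, 70), (154, 72), (158, 72), (160, 69), (163, 72), (167, 70), (170, 71), (173, 71), (175, 71), (178, 71), (181, 79), (184, 77), (187, 80), (190, 88), (194, 89), (196, 89), (200, 90), (202, 88), (206, 88), (209, 1), (211, 1), (215, 3), (218, 1)]
```

View pics/s6.png

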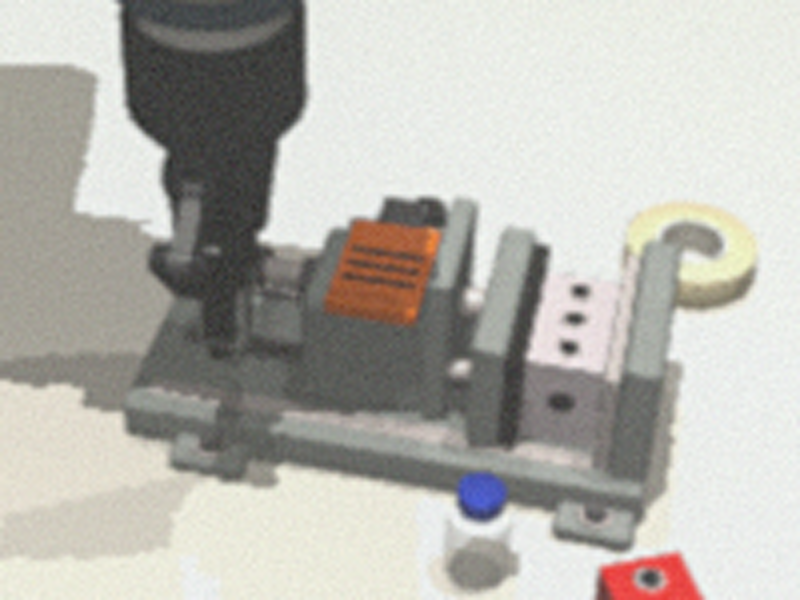

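The gap from the jaw to the upright has grown from about 3 to 10 mm, so the screw works. The block is upright and flush. Force is only 5 N, so I keep tightening.

play_rows(targets=[{"jaw": 0,"travel": [0,0,-0.18],"spin": 0},{"jaw": 0,"travel": [0,0,-0.36],"spin": 0},{"jaw": 0,"travel": [0,0.02,-0.385],"spin": 0},{"jaw": 0,"travel": [0,0.2,-0.385],"spin": 0},{"jaw": 0,"travel": [0,0.35,-0.385],"spin": 0},{"jaw": 0,"travel": [0,0.35,-0.36],"spin": 0},{"jaw": 0,"travel": [0,0.35,-0.2],"spin": 0},{"jaw": 0,"travel": [0,0.35,-0.195],"spin": 0},{"jaw": 0,"travel": [0,0.32,-0.195],"spin": 0},{"jaw": 0,"travel": [0,0.28,-0.2],"spin": 0},{"jaw": 0,"travel": [0,0.24,-0.205],"spin": 0}])

```text
time: 10.78
ee_pos: [0.5174, 0.1079, 0.1164]
eef_rot: [0.222, 3.133, 0.002]
ft_force: [0.5, 7.2, -2.7]
gripper_width: -0.0
```

play_rows(targets=[{"jaw": 0,"travel": [0,-0.035,0.005],"spin": 0},{"jaw": 0,"travel": [0,-0.07,0.025],"spin": 0},{"jaw": 0,"travel": [0,-0.097,0.05],"spin": 0},{"jaw": 0,"travel": [0,-0.127,0.085],"spin": 0},{"jaw": 0,"travel": [0,-0.167,0.115],"spin": 0},{"jaw": 0,"travel": [0,-0.207,0.135],"spin": 0}])

```text
time: 11.28
ee_pos: [0.5134, 0.067, 0.0908]
eef_rot: [0.222, 3.129, 0.003]
ft_force: [1.3, 4.0, 12.1]
gripper_width: 0.0
```

play_rows(targets=[{"jaw": 0,"travel": [0,-0.028,0.03],"spin": 0},{"jaw": 0,"travel": [0,-0.033,0.055],"spin": 0},{"jaw": 0,"travel": [0,-0.033,0.065],"spin": 0},{"jaw": 0,"travel": [0,-0.033,0.065],"spin": 0}])

```text
time: 11.62
ee_pos: [0.5122, 0.0594, 0.0774]
eef_rot: [0.222, 3.129, 0.0]
ft_force: [1.4, -2.7, 5.9]
gripper_width: -0.0
```

```bash
cat > sd.py <<'E'
from h import *
C=np.array([.5157,.0965,.071])
go(C-ey*.036+[0,0,-.011+.017])
im,d,K,E=grab('side'); W=world(d,K,E); P=W-np.array([.5066,.0975,0]); S=P@ex;T=P@ey
B=(T<-.005)&(T>-.04)
for n,lo,hi,a,b in(('upright',.098,.112,.08,.13),('jaw top',.082,.089,.115,.15),('block top',.068,.073,.13,.187),('lever',.07,.095,.06,.095)):
    m=B&(W[...,2]>lo)&(W[...,2]<hi)&(S>a)&(S<b); print(n,m.sum(),'S mean',(S[m].mean()*1000).round(2),'pct5/95',(np.percentile(S[m],[5,95])*1000).round(1),'z',np.median(W[m][:,2]).round(4))
E
python3 sd.py
```

```text
t 11.6167 pos [0.5122 0.0594 0.0774] yaw of tool y 81.9 F [ 1.4 -2.7  5.9] travel [0.009 0.006 0.002]
upright 93 S mean 102.52 pct5/95 [ 96.7 107.8] z 0.1049
jaw top 109 S mean 131.14 pct5/95 [124.3 137.8] z 0.0838
block top 203 S mean 163.88 pct5/95 [147.6 180.2] z 0.0702
lever 328 S mean 77.18 pct5/95 [61.8 92.3] z 0.0889
```

The carriage has slipped back 4 mm as the half-nut dropped into its teeth. The jaw stays on the block. One more stroke, shifted 4 mm back.

play_rows(targets=[{"jaw": 0,"travel": [0,0,-0.18],"spin": 0},{"jaw": 0,"travel": [0.02,0,-0.36],"spin": 0},{"jaw": 0,"travel": [0.02,0.02,-0.385],"spin": 0},{"jaw": 0,"travel": [0.02,0.2,-0.385],"spin": 0},{"jaw": 0,"travel": [0.02,0.35,-0.385],"spin": 0},{"jaw": 0,"travel": [0.02,0.35,-0.36],"spin": 0},{"jaw": 0,"travel": [0.02,0.35,-0.2],"spin": 0},{"jaw": 0,"travel": [0.02,0.35,-0.195],"spin": 0},{"jaw": 0,"travel": [0.02,0.32,-0.195],"spin": 0},{"jaw": 0,"travel": [0.02,0.28,-0.2],"spin": 0},{"jaw": 0,"travel": [0.02,0.24,-0.205],"spin": 0}])

```text
time: 12.58
ee_pos: [0.5134, 0.1085, 0.1175]
eef_rot: [0.222, 3.133, 0.002]
ft_force: [1.1, 6.8, -1.9]
gripper_width: 0.001
```

play_rows(targets=[{"jaw": 0,"travel": [0,-0.035,0.005],"spin": 0},{"jaw": 0,"travel": [0,-0.07,0.025],"spin": 0},{"jaw": 0,"travel": [0,-0.097,0.05],"spin": 0},{"jaw": 0,"travel": [0,-0.127,0.085],"spin": 0},{"jaw": 0,"travel": [0,-0.167,0.115],"spin": 0},{"jaw": 0,"travel": [0,-0.207,0.135],"spin": 0}])

```text
time: 13.08
ee_pos: [0.5095, 0.0675, 0.0918]
eef_rot: [0.222, 3.128, 0.003]
ft_force: [-0.1, 5.5, 10.7]
gripper_width: -0.0
```

```bash
python3 sd.py
```

```text
t 13.0833 pos [0.5095 0.0675 0.0918] yaw of tool y 81.88 F [-0.1  5.5 10.7] travel [-0.009 -0.032  0.074]
upright 90 S mean 100.84 pct5/95 [ 95.3 106.1] z 0.1051
jaw top 109 S mean 133.0 pct5/95 [126.2 139.8] z 0.084
block top 201 S mean 164.32 pct5/95 [148.1 180.4] z 0.0702
lever 312 S mean 76.78 pct5/95 [61.8 91.1] z 0.0888
```

play_rows(targets=[{"jaw": 0,"travel": [0,-0.028,0.03],"spin": 0},{"jaw": 0,"travel": [0,-0.033,0.055],"spin": 0},{"jaw": 0,"travel": [0,-0.033,0.065],"spin": 0},{"jaw": 0,"travel": [0,-0.033,0.07],"spin": 0},{"jaw": 0,"travel": [0,-0.033,0.07],"spin": 0}])

```text
time: 13.55
ee_pos: [0.5087, 0.0601, 0.0777]
eef_rot: [0.221, 3.128, 0.0]
ft_force: [1.4, -2.3, 4.5]
gripper_width: 0.002
```

```bash
python3 sd.py
```

```text
t 13.55 pos [0.5087 0.0601 0.0777] yaw of tool y 81.91 F [ 1.4 -2.3  4.5] travel [-0.008  0.005  0.003]
upright 88 S mean 98.18 pct5/95 [ 92.7 103.1] z 0.1054
jaw top 105 S mean 131.13 pct5/95 [124.7 137.5] z 0.084
block top 206 S mean 164.64 pct5/95 [148.  180.5] z 0.0702
lever 303 S mean 76.38 pct5/95 [61.8 91. ] z 0.0889
```

The carriage keeps giving way backwards (upright 106.5→98.2), so the half-nut may not be engaged. I clear the arm and check the lever's tilt and the carriage from the top.

play_rows(targets=[{"jaw": 0,"travel": [0,0,-0.18],"spin": 0},{"jaw": 0,"travel": [0.1,0,-0.36],"spin": 0},{"jaw": 0,"travel": [0.25,0.15,-0.55],"spin": 0},{"jaw": 0,"travel": [0.4,0.35,-0.7],"spin": 0},{"jaw": 0,"travel": [0.5,0.55,-0.7],"spin": 0},{"jaw": 0,"travel": [0.6,0.7,-0.7],"spin": 0},{"jaw": 0,"travel": [0.6,0.7,-0.7],"spin": 0}])

```text
time: 14.18
ee_pos: [0.4065, 0.2186, 0.2182]
eef_rot: [0.221, 3.131, 0.004]
ft_force: [0.6, -0.7, -0.3]
gripper_width: 0.001
```

```bash
cat > tilt.py <<'E'
exec(open('m.py').read())
def tilt(im,W):
    hs=cv2.cvtColor(im,cv2.COLOR_RGB2HSV); P=W-np.array([.5066,.0975,0])
    m=(hs[...,0]<22)&(hs[...,0]>5)&(hs[...,1]>150)&(hs[...,2]>60)&(W[...,2]>.07)&(W[...,2]<.1)&(abs(P@ey)<.06)
    m=cv2.erode(m.astype(np.uint8),np.ones((3,3)))>0
    q=np.c_[P[m]@ex,P[m]@ey]; c=q.mean(0); A=np.c_[q-c,np.ones(len(q))]; s=np.linalg.lstsq(A,W[m][:,2],rcond=None)[0]
    print('plate c',c.round(4),'slopes x,y',s[:2].round(3),'z',s[2].round(4),m.sum())
tilt(im,W)
ST=lambda lo,hi,a,b,n:(lambda m:print(n,m.sum(),(S[m].mean()*1000).round(2),(np.percentile(S[m],[5,95])*1000).round(1)))(band&(W[...,2]>lo)&(W[...,2]<hi)&(S>a)&(S<b))
ST(.1,.11,.08,.13,'upright');ST(.079,.09,.118,.15,'jaw');ST(.065,.075,.13,.187,'block')
cv2.imwrite('pics/t7.png',cv2.resize(np.clip(im[125:300,225:385,::-1].astype(float)*1.5,0,255).astype(np.uint8),None,fx=3.4,fy=3.4,interpolation=cv2.INTER_CUBIC))
E
python3 - <<'E'
exec(open('tilt.py').read())
go([.45,.2,.22])
E
```

```text
orange 554 z 0.0878 c 569.9 82.0 size 61.1 41.1 ang 81.6 mean [0.5704 0.0819 0.0851]
block 515 z 0.0689 c 668.4 69.5 size 71.1 36.1 ang 84.8 mean [0.6673 0.0739 0.0737]
upright 201 z 0.1038 c 600.2 83.6 size 63.6 12.0 ang 84.9 mean [0.6009 0.0834 0.1008]
dark 95 [294.9 246.4] STz -0.0062 0.0039 0.078
dark 18 [279.1 247.6] STz -0.0057 0.0359 0.0476
dark 11 [316.2 248.5] STz -0.0036 -0.0391 0.0564
plate c [ 0.0669 -0.0033] slopes x,y [-0.006  0.003] z 0.088 325
upright 208 96.16 [ 91.1 101.7]
jaw 355 129.93 [122.5 137.8]
block 554 166.11 [148.9 182.2]
t 14.2333 pos [0.4057 0.2208 0.2181] yaw of tool y 81.95 F [-0.7  2.2  0.6] travel [-0.234 -0.072 -0.009]
```

View pics/t7.png

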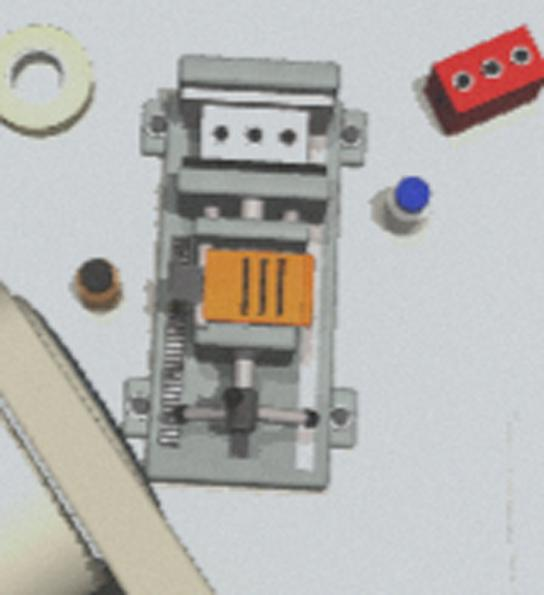

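Vials and tape are undisturbed (cap at (411,195), amber at (98,280)). The lever is level and the block square. The half-nut seems to have stepped back two teeth. I compare brightness profiles along the vise axis to find how far the rubber is compressed.

```bash
python3 - <<'E'
from h import *
_,d,K,E=load('top')
def prof(f,a,b,z=.08,off=None):
    g=cv2.cvtColor(cv2.imread(f),cv2.COLOR_BGR2GRAY).astype(np.float32); full=g.shape[1]==560
    S=np.arange(a,b,1.);T=np.linspace(-12,22,35)
    M=np.zeros((len(T),len(S),2),np.float32)
    for i,t in enumerate(T):
        for j,s in enumerate(S):
            p=np.array([.5066,.0975,0])+ex*s/1e3+ey*t/1e3; p[2]=z
            u,v=proj(K,E,p)
            M[i,j]=(u,v) if full else ((u-225+.5)*3.4-.5,(v-125+.5)*3.4-.5)
    q=np.median(cv2.remap(g,M[...,0],M[...,1],cv2.INTER_LINEAR),0)*(1.5 if full else 1)
    print(f,a,q.round().astype(int).tolist())
prof('pics/top0.png',20,80)
prof('pics/t4.png',95,205)
prof('pics/t7.png',85,205)
E
```

```text
pics/top0.png 20 [141, 141, 141, 142, 136, 128, 117, 103, 87, 75, 70, 71, 91, 119, 143, 157, 164, 164, 163, 161, 157, 154, 144, 130, 127, 145, 161, 164, 165, 164, 163, 162, 160, 159, 158, 155, 143, 118, 90, 71, 61, 57, 56, 56, 56, 58, 73, 101, 128, 148, 156, 157, 158, 156, 158, 160, 159, 158, 158, 159]
pics/t4.png 95 [143, 142, 142, 143, 145, 145, 137, 121, 100, 83, 73, 69, 68, 67, 70, 95, 125, 150, 164, 169, 169, 166, 164, 161, 156, 147, 140, 149, 161, 166, 167, 166, 165, 164, 163, 163, 162, 149, 122, 89, 69, 60, 57, 57, 56, 55, 59, 94, 144, 188, 208, 207, 206, 206, 206, 205, 206, 206, 206, 206, 200, 193, 190, 186, 182, 177, 178, 179, 191, 194, 199, 203, 205, 206, 206, 206, 206, 205, 206, 209, 212, 193, 157, 116, 86, 95, 137, 186, 208, 210, 212, 192, 157, 111, 82, 78, 94, 118, 139, 151, 161, 166, 166, 165, 164, 164, 162, 161, 161, 161]
pics/t7.png 85 [145, 145, 147, 145, 135, 118, 99, 83, 73, 70, 68, 65, 78, 108, 141, 158, 168, 170, 169, 167, 166, 161, 155, 137, 121, 94, 86, 85, 86, 85, 80, 76, 73, 73, 73, 72, 70, 74, 95, 123, 148, 163, 170, 170, 169, 168, 166, 165, 164, 163, 165, 162, 144, 113, 85, 67, 58, 53, 62, 92, 146, 185, 207, 208, 208, 208, 207, 207, 207, 207, 203, 204, 201, 190, 182, 177, 179, 182, 192, 196, 202, 205, 207, 208, 208, 207, 207, 207, 207, 209, 211, 194, 159, 115, 87, 96, 137, 188, 209, 210, 214, 191, 159, 112, 83, 79, 94, 118, 137, 152, 162, 167, 169, 167, 165, 165, 163, 163, 162, 162]
```

The rubber strip has gone from 9.3 to 6.5 mm wide, so it is compressed about 2.8 mm (≈55 N), and the jaw has advanced 4.7 mm. The carriage is 12 mm back and the screw is near 8.7 rad. I check that this holds over time.

play_rows(targets=[{"jaw": 0,"travel": [0,0.05,0],"spin": 0},{"jaw": 0,"travel": [0,0.05,0],"spin": 0},{"jaw": 0,"travel": [0,0.05,0],"spin": 0},{"jaw": 0,"travel": [0,0.05,0],"spin": 0},{"jaw": 0,"travel": [0,0.05,0],"spin": 0},{"jaw": 0,"travel": [0,0.05,0],"spin": 0},{"jaw": 0,"travel": [0,0.05,0],"spin": 0},{"jaw": 0,"travel": [0,0.05,0],"spin": 0},{"jaw": 0,"travel": [0,0.05,0],"spin": 0},{"jaw": 0,"travel": [0,0.05,0],"spin": 0},{"jaw": 0,"travel": [0,0.05,0],"spin": 0},{"jaw": 0,"travel": [0,0.05,0],"spin": 0}])

```text
time: 15.23
ee_pos: [0.4084, 0.2269, 0.2153]
eef_rot: [-0.22, -3.134, -0.0]
ft_force: [-0.6, 0.2, 0.0]
gripper_width: 0.0
```

```bash
cat > edge.py <<'E'
from h import *
def edges(g,K,E,T=np.linspace(-12,22,35),z=.08):
    S=np.arange(80,205,.25); M=np.zeros((len(T),len(S),2),np.float32)
    for i,t in enumerate(T):
        for j,s in enumerate(S):
            p=np.array([.5066,.0975,0])+ex*s/1e3+ey*t/1e3; p[2]=z; M[i,j]=proj(K,E,p)
    q=np.median(cv2.remap(g,M[...,0],M[...,1],cv2.INTER_LINEAR),0)*1.5
    dn=[S[k] for k in range(1,len(q)) if q[k-1]>=110>q[k]]; up=[S[k] for k in range(1,len(q)) if q[k-1]<110<=q[k]]
    print('falling',dn,'rising',up)
if __name__=='__main__':
    im,d,K,E=load('top'); edges(cv2.cvtColor(im,cv2.COLOR_RGB2GRAY).astype(np.float32),K,E)
    g=np.mean([cv2.cvtColor(grab('top')[0],cv2.COLOR_RGB2GRAY) for _ in range(4)],0).astype(np.float32)
    edges(g,K,E); edges(g,K,E,np.linspace(-32,-14,19)); edges(g,K,E,np.linspace(16,30,15))
    m=grab('top'); 
    W=world(m[1],m[2],m[3]); hs=cv2.cvtColor(m[0],cv2.COLOR_RGB2HSV)
    print(read_state()['time'])
E
python3 edge.py; python3 tilt.py
```

```text
falling [np.float64(90.5), np.float64(109.75), np.float64(138.25), np.float64(178.5), np.float64(188.25)] rising [np.float64(98.0), np.float64(123.5), np.float64(144.5), np.float64(180.25), np.float64(191.75)]
falling [np.float64(90.5), np.float64(109.75), np.float64(138.25), np.float64(178.5), np.float64(188.25)] rising [np.float64(98.0), np.float64(123.5), np.float64(144.5), np.float64(180.25), np.float64(191.75)]
falling [np.float64(90.5), np.float64(111.25), np.float64(138.25), np.float64(178.5), np.float64(188.0)] rising [np.float64(97.75), np.float64(123.75), np.float64(144.25), np.float64(180.0), np.float64(191.5)]
falling [np.float64(91.0), np.float64(114.25), np.float64(138.25), np.float64(178.75), np.float64(188.25)] rising [np.float64(98.5), np.float64(123.75), np.float64(144.25), np.float64(179.25), np.float64(191.5)]
15.4833
orange 552 z 0.088 c 569.8 82.0 size 61.0 41.0 ang 81.8 mean [0.5688 0.0823 0.0923]
block 521 z 0.0688 c 668.9 74.6 size 65.0 36.1 ang 84.9 mean [0.6686 0.0748 0.0699]
upright 198 z 0.1037 c 600.2 83.6 size 63.6 12.0 ang 84.9 mean [0.5983 0.0834 0.1102]
dark 96 [295.  246.4] STz -0.0059 0.0038 0.0777
dark 22 [278.8 247.1] STz -0.0054 0.036 0.0485
dark 12 [316.  248.5] STz -0.0041 -0.0391 0.0569
plate c [ 0.067  -0.0031] slopes x,y [-0.005 -0.   ] z 0.088 303
upright 208 96.13 [ 90.9 102. ]
jaw 343 129.78 [122.7 137.3]
block 585 166.2 [148.4 182.5]
```

The reading is stable: the edges are unchanged after more than 1 s. The rubber is in contact with the block and compressed ≈3 mm, the block is upright, and the lever is level and up. Mid-stroke handle force was 11–12 N, above the 7 N given as the well-clamped level. Handing in.

```bash
python3 -c "
from h import *
s=read_state();print(s['time'],s['ft_force'].round(1));print(r.job_done())"
```

```text
15.5333 [-0.3  0.1 -0.2]
the job is handed in; nothing more can be done
None
```

The block is clamped upright between both jaws, and I handed the job in at 15.5 s with the arm clear of everything. No verdict came back.

I held the orange lever down with the shut fingertips and slid the carriage about 76 mm forward. I stopped when the push reached about 19 N, lifted off so the lever sprang up, and turned the handle clockwise in four strokes of about 120° each.

**Last checks:**
- **Clamp:** the rubber is in contact with the block and compressed about 3 mm, which by the given stiffness is roughly 60 N. Nothing moved over more than 1 s. The handle needed 11–12 N in the later strokes, above the 7 N given for well clamped.
- **Block:** its top is at the right height, and in the last picture it stands square and flush with both jaws. One fit of its angle came out about 3° off (84.9° against the vise's 81.7°). I put that down to a noisy outline, because the jaw and rubber edges were parallel to the vise to within 0.25 mm.
- **Lever and neighbours:** the lever plate is level and at its original height. The vials and tape roll look unmoved in the pictures; I did not measure them.

**What did not go as planned:**
- The picture after the lever came up suggests a gap of about 2 mm still remained at the rubber, which the screw then closed.
- While I tightened, the carriage gave way about 12 mm backwards, apparently skipping half-nut teeth. This used up most of the screw's travel, leaving it at about 8.7 of 9 rad, and the carriage has held still since.

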